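# Push the gift box down the shelf lane

### The job

Push the gift box on the shelf board into the lane between the two steel guide rails and on down it until its leading end rests flat against the wooden stop, then leave it there. Neither the box nor the gripper may touch either rail (their edges scuff the card), so line the box up with the lane before it goes in. Only push it: keep the box flat on the board, never lift or tip it, and do not disturb the jars and the tin standing beside the lane.

Things in the scene. Friction and masses are not known exactly. Their poses are not given: they have to be found in the camera images.
- deck: White shelf board, fixed, 380 (x) by 490 (y) by 12 mm thick, flat on the table. Origin: centre of its underside, below the centre of the lane's mouth; z up. Its y axis runs down the lane from the open mouth (y = 0) to the stop's face (y = 220 mm). The lane is 128 mm wide between the rails (inner faces at x = -64 and +64 mm). Before the mouth (y below 0) only the gift box stands on it.
- gift_box: Closed rigid box of plain brown card, pale paper band crossed on its lid; 100 (x) by 120 (y) by 60 mm high, 0.25 to 0.5 kg. Origin: centre of the underside; z up. Starts before the mouth, origin 95 to 115 mm from it and up to 40 mm off the lane's centre line, y axis along the lane but turned up to 0.2 rad. It slides on the board. Home, its origin lies at y = 160 mm of the board.
- rail_near: Grey slotted steel angle, fixed to the board at the lane's -x side: upright leaf 4 mm thick, 22 mm high above the board and 220 mm long, with an 18 mm flange, 3 mm thick, on the outer side. Origin: centre of the leaf's underside, at x = -66, y = 110 mm of the board. Not to be touched.
- rail_far: The like steel angle at the lane's +x side, its origin at x = +66, y = 110 mm of the board. Not to be touched.
- stop: Wooden stop bar fixed across the lane's far end, 136 mm (x) by 12 mm (y) by 30 mm high above the board. Origin: centre of its underside, at y = 226 mm of the board; the face that meets the box is 6 mm nearer the mouth.
- jar_black_lid: Candle jar with a black lid, 62 mm across, 70 mm high, standing on the board beside the lane, outside the rails, at 140 to 150 mm from the lane's centre line. Origin: centre of its foot. Leave alone.
- jar_amber: Amber candle jar with a metal lid, 58 mm across, 66 mm high, standing likewise beside the lane. Origin: centre of its foot. Leave alone.
- tin: Flat metal candle tin, 63 mm across, 44 mm high, standing likewise beside the lane. Origin: centre of its foot. Leave alone.

How it is judged (in metres and radians):
On the way:
1. the box is half-way into the lane, between the rails (x of gift_box in the frame of deck between -0.0135 and 0.0135 m and z of gift_box in the frame of deck below 0.016 m and angle between gift_box's own z axis and vertical below 0.06 rad and y of gift_box in the frame of deck between 0 and 0.12 m), for 0.05 s.
At the end, for the whole second after the job is handed in: The gift box rests flat on the board between the rails, its leading end within about 5 mm of the stop, in line with the lane to 0.05 rad (3 degrees), at rest (x of gift_box in the frame of deck between -0.0135 and 0.0135 m and z of gift_box in the frame of deck below 0.016 m and angle between gift_box's own z axis and vertical below 0.06 rad and y of gift_box in the frame of deck between 0.155 and 0.164 m and angle between the y axis of gift_box and the y axis of deck, either way round below 0.05 rad and linear speed of gift_box below 0.01 m/s); the robot touches nothing.
It fails at once if a guide rail is touched by the box, the robot or anything else (contact force between any of rail_near, rail_far and anything else above 0.2 N).
It fails at once if the gift box is lifted off the board or tipped (z of gift_box in the frame of deck above 0.02 m or angle between gift_box's own z axis and vertical above 0.12 rad).
It fails at once if a jar or the tin is moved more than 10 mm or tipped (distance of any of jar_black_lid, jar_amber, tin from where it was at the start of the episode above 0.01 m or angle between any of jar_black_lid, jar_amber, tin's own z axis and vertical above 0.15 rad).
It also fails if it takes over 67 s, if anything falls off the work surface, if the arm or the gripper's body presses on something with over 40 N, if the wrist force passes 120 N, or if a joint passes its speed limit or range.

### The arm

A 6-joint arm with a two-finger parallel gripper is mounted at the origin on the work surface. World frame = base frame: x ahead of the robot, y to its left, z up, the work surface at z = 0. Lengths are in mm, angles in degrees, forces in N, time in s.
With the tool pointing down it reaches from about 325 to 775 mm from the base axis. Payload 5.5 kg.
Tool frame: the origin (TCP) lies at the very end of the fingers, on their centre line; the grasp point (between the pads) lies 19 mm behind it; z points along the fingers, y is the direction in which the jaws open and shut (so a half turn about z gives the same grasp; the last joint's range is limited). The gripper opens to 88 mm and grips with 3 to 60 N. Pads are 20 mm wide; open, the fingers measure 115 mm over their backs; the gripper's body (75 mm by 178 mm) begins 61 mm behind the grasp point.
Start: joints at [-69.712, 5.22, 70.514, -0, 104.267, -3.249], TCP at [239.607, -550.095, 222.631] pointing down, gripper open.
Joint ranges: [-164.24, 164.24], [-49.07, 125.15], [9.68, 141.18], [-86.29, 266.29], [3.28, 154.24], [-151.56, 151.56]. Speed limits (degrees/s): [147.25, 147.25, 172.46, 180, 180, 180].

### API

Orientations are given as a 3x3 rotation matrix whose columns are the frame's x, y, z axes.
In Python, from rig import * gives the robot as it stands. Calls block until the motion is done:
- move_to(position, orientation): joint-space move of the TCP to a pose.
- servo_line(position, ori=None, speed=150, threshold=None): straight line of the TCP; ori=None keeps the orientation; speed is the mean speed in mm/s. With threshold (N) it stops when the force on the tool has changed by that much, and returns True; else False.
- movej(angles): joint-space move.
- grip(opening, grip_force=None): finger opening in mm; grip_force is the grip in N (None keeps the last); returns when the fingers have stopped.
- pause(seconds).
- ik(position, orientation): joint angles nearest the present ones, or None.
- grab_frame(name): name is "side" or "top"; returns a dict with "image" (400x640x3 uint8, red, green, blue), "fovy" (degrees; the focal length in pixels is half the picture's height over the tangent of half this angle, whatever the lens; pixels are square), "cx", "cy" (the principal point, pixels), "extrinsics" (4x4, takes a point from camera to world coordinates). Camera axes: x right, y up, looking along -z (the intrinsics and any distortion apply to the point x, -y, -z); pixel columns grow to the right and rows downward; lengths in mm; the calibration is good to about 2 mm. A picture is of the moment at which its call begins. There is no depth.
A pose or a line that the arm cannot do raises PlanningError and nothing moves.
- job_done(): hands the job in, once; it reports no verdict.
Readings, each from a call of its own:
- read_time(): time.
- read_qpos(): joint angles.
- read_joint_vel(): joint speeds.
- read_joint_torque(): joint torques, N m.
- read_eef_pos(): TCP position.
- read_ee_rot(): TCP orientation.
- read_contact_force(): force on the tool from outside, world axes, zero at the start.
- read_torque(): the same for the moment, N m.
- read_opening(): finger opening in mm.
Only numpy, scipy, OpenCV 4.12 (cv2) and the standard library are available. Lean on these libraries where they do the work, as an engineer would, in place of code of your own. Each camera call takes 0.05 s, during which the arm holds its last target. There are 200 camera calls.

## Working session

There is one attempt and no reset: what is moved stays moved. The work goes in short steps, each a Python script; the robot and the scene stay as the last script left them, time stands still between calls to the robot, and variables do not carry over. Pictures are saved under pics/ and viewed, about 8 in all and at most 12, crops included, and the job is handed in when it is done.

```bash
ls; mkdir -p pics; python3 - <<'E'
from rig import *
import cv2,numpy as np
for n in ["side","top"]:
    f=grab_frame(n); cv2.imwrite(f"pics/{n}0.png",f["image"][:,:,::-1]); print(n,{k:(np.round(v,3).tolist() if not isinstance(v,str) else v) for k,v in f.items() if k!="image"})
print(read_time())
E
```

```text
pics
side {'fovy': 57.306, 'cx': 319.515, 'cy': 192.346, 'extrinsics': [[0.906, 0.246, -0.344, 326.551], [-0.423, 0.563, -0.71, -373.083], [0.019, 0.789, 0.614, 432.924], [0.0, 0.0, 0.0, 1.0]]}
top {'fovy': 45.763, 'cx': 315.259, 'cy': 205.193, 'extrinsics': [[0.014, 0.985, -0.173, 403.972], [-1.0, 0.014, -0.001, 95.163], [0.002, 0.173, 0.985, 779.32], [0.0, 0.0, 0.0, 1.0]]}
0.1
```

View pics/side0.png

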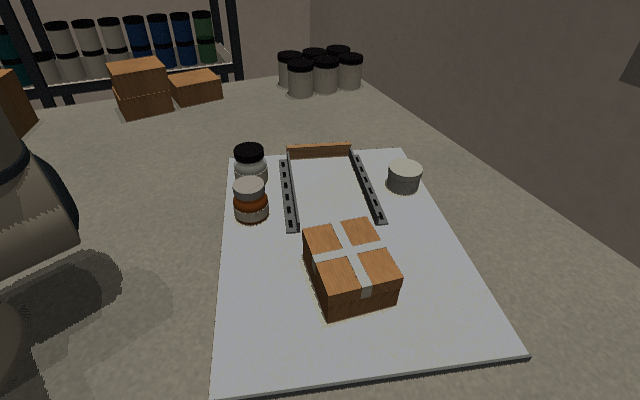

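View pics/top0.png

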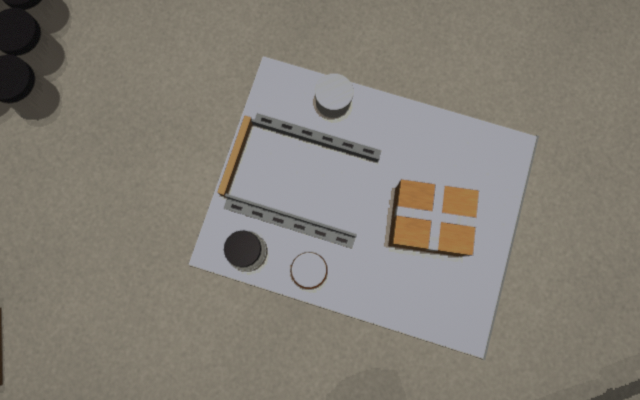

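The side view shows the box at about (350,265) in front of the lane. The top view shows the box lid at about (437,217), the rails running left to the stop at (235,155), and the board corners at (263,57), (537,135), (484,357) and (190,265). Next I compute poses.

```bash
cat > h.py <<'E'
from rig import *
import cv2,numpy as np
def cast(f,px,z):
    px=np.atleast_2d(px).astype(float); fl=200/np.tan(np.radians(f["fovy"]/2)); E=np.array(f["extrinsics"])
    d=np.c_[(px[:,0]-f["cx"])/fl,-(px[:,1]-f["cy"])/fl,-np.ones(len(px))]@E[:3,:3].T
    return E[:3,3]+d*((z-E[2,3])/d[:,2])[:,None]
def rect(f,mask,z):
    c=np.vstack(cv2.findContours(mask,cv2.RETR_EXTERNAL,cv2.CHAIN_APPROX_NONE)[0])[:,0]
    p=cast(f,c,z)[:,:2].astype(np.float32)
    return cv2.minAreaRect(p)
def biggest(m):
    n,l,s,_=cv2.connectedComponentsWithStats(m); return (l==1+np.argmax(s[1:,4])).astype(np.uint8)
def deck(f):
    h=cv2.cvtColor(f["image"],cv2.COLOR_RGB2HSV)
    m=biggest(cv2.morphologyEx(((h[...,1]<40)&(h[...,2]>135)).astype(np.uint8),cv2.MORPH_OPEN,np.ones((3,3))))
    return rect(f,m,12),m
def box(f,roi=None):
    h=cv2.cvtColor(f["image"],cv2.COLOR_RGB2HSV)
    m=((h[...,1]>110)&(h[...,2]>125)&(h[...,0]<25)).astype(np.uint8)
    if roi is not None: m[:,:roi]=0
    n,l,s,_=cv2.connectedComponentsWithStats(m)
    for i in range(1,n):
        if s[i,4]<300: m[l==i]=0
    return rect(f,m,72),m
E
python3 - <<'E'
from h import *
f=grab_frame("top"); img=f["image"].copy()
d,m=deck(f); print("deck",d)
b,mb=box(f,300); print("box",b)
rails=[(250,120),(220,193)]
for px in [(263,57),(537,135),(484,357),(190,265)]: print(cast(f,px,12)[0].round(1))
print("stop top px",cast(f,[(249,118),(222,194)],42).round(1))
img[m>0]=img[m>0]//2+np.array([0,100,0],np.uint8); img[mb>0]=(255,0,255)
cv2.imwrite("pics/m.png",img[:,:,::-1])
h=cv2.cvtColor(f["image"],cv2.COLOR_RGB2HSV); print(h[250,470],h[253,440],h[210,398],h[200,415],h[300,450],h[30,400],h[155,236])
E
```

```text
deck ((557.5244750976562, 32.414764404296875), (531.1535034179688, 395.3507995605469), 73.4425048828125)
box ((513.2442626953125, -86.44487762451172), (117.81065368652344, 98.41095733642578), 82.3206787109375)
[798.8 190.5  12. ]
[ 664.4 -276.9   12. ]
[ 302.4 -170.3   12. ]
[438.  295.8  12. ]
stop top px [[676.1 206.   42. ]
 [549.1 243.9  42. ]]
[ 16 149 161] [15 89 63] [120  11 165] [ 15 149 156] [116  11 165] [ 20  38 133] [ 17 129 154]
```

View pics/m.png

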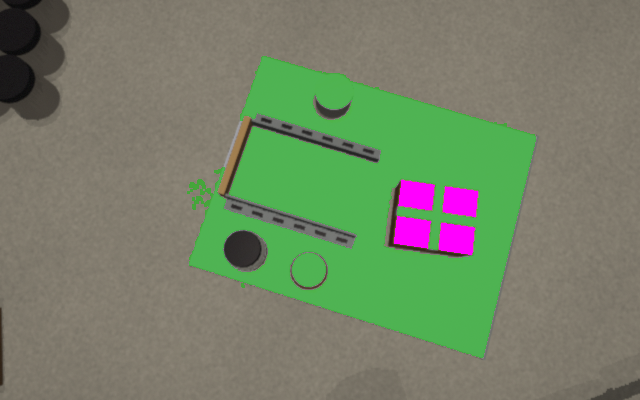

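The overlay shows a clean lid mask, but the deck mask leaks near (205,185). I'll fit lines robustly along the deck edges instead, and bring the tool beside the box.

```bash
cat >> h.py <<'E'
def deckfit(f):
    h=cv2.cvtColor(f["image"],cv2.COLOR_RGB2HSV)
    m=biggest(((h[...,0]>100)&(h[...,0]<140)&(h[...,2]>120)).astype(np.uint8))
    c=np.vstack(cv2.findContours(m,cv2.RETR_EXTERNAL,cv2.CHAIN_APPROX_NONE)[0])[:,0]
    p=cast(f,c,12)[:,:2]
    C=cast(f,[(263,57),(537,135),(484,357),(190,265)],12)[:,:2]; L=[]
    for i in range(4):
        a,b=C[i],C[(i+1)%4]; u=(b-a)/np.linalg.norm(b-a); n=np.array([-u[1],u[0]])
        q=p[(abs((p-a)@n)<5)&((p-a)@u>10)&((b-p)@u>10)]
        L.append((cv2.fitLine(q.astype(np.float32),cv2.DIST_HUBER,0,.01,.01).ravel(),len(q)))
    X=[]
    for i in range(4):
        l,k=L[i-1][0],L[i][0]
        t=np.linalg.solve(np.c_[l[:2],-k[:2]],k[2:]-l[2:]); X.append(l[2:]+t[0]*l[:2])
    return np.array(X),[n for _,n in L]
E
python3 - <<'E'
from h import *
f=grab_frame("top"); X,n=deckfit(f); print(X.round(1),n)
o=X.mean(0); v=(X[0]-X[1])+(X[3]-X[2]); w=(X[0]-X[3])+(X[1]-X[2])
print("org",o,"ang",np.degrees(np.arctan2(v[1],v[0])),np.degrees(np.arctan2(w[1],w[0])),np.linalg.norm(v)/2,np.linalg.norm(w)/2)
a=np.arctan2(v[1],v[0]); R=np.c_[[np.sin(a),-np.cos(a)],[np.cos(a),np.sin(a)]]
D=lambda P:((P[:,:2]-o)@R).round(1).tolist()
b,_=box(f,300); print("box in deck",D(np.array([b[0]])),b[2]-np.degrees(a))
print("stop",D(cast(f,[(249,118),(222,194)],42)),"railtops far/near mouth ends",D(cast(f,[(379,158),(354,238)],34)))
# side-view check of lid
g=grab_frame("side"); bs,ms=box(g); 
h=cv2.cvtColor(g["image"],cv2.COLOR_RGB2HSV); print("side lid corners px->deck",D(cast(g,[(303,229),(366,217),(402,266),(325,291)],72)))
print("side deck near corner",D(cast(g,[(528,356),(402,149)],12)))
print(ik([450,-68,120],np.eye(3)) , read_time())
E
```

```text
[[ 799.3  190.6]
 [ 661.5 -274.4]
 [ 302.2 -167.8]
 [ 440.2  297.4]] [272, 210, 281, 196]
org [550.80884   11.475788] ang 73.48544 -16.54614 485.1154 374.71707
box in deck [[-8.2, -104.6]] 8.835236
stop [[64.8, 222.1], [-67.7, 222.4]] railtops far/near mouth ends [[65.8, 0.6], [-71.4, 2.3]]
side lid corners px->deck [[-66.2, -55.9], [29.3, -42.3], [51.9, -140.2], [-52.2, -165.2]]
side deck near corner [[183.7, -246.8], [187.7, 233.7]]
None 0.25
```

```bash
cat >> h.py <<'E'
A=np.radians(73.47); O=np.array([550.8,11.5]); RD=np.c_[[np.sin(A),-np.cos(A)],[np.cos(A),np.sin(A)]]
def W(x,y,z): return [*(O+RD@[x,y]),z]
def toD(P): return ((np.atleast_2d(P)[:,:2]-O)@RD).round(1)
def ori(d,s=1):   # jaws along deck axis d (0:x,1:y), tool down
    y=s*np.r_[RD[:,d],0]; z=np.array([0,0,-1.]); return np.c_[np.cross(y,z),y,z]
def best(p,d):
    c=[(abs(q[5]),s) for s in(1,-1) if (q:=ik(p,ori(d,s))) is not None]; print(c); return ori(d,min(c)[1])
def boxD(f,roi=240):
    b,m=box(f,roi); (w,h)=b[1]; a=b[2] if w>h else b[2]-90
    return toD(b[0])[0],round(((a-np.degrees(A)+90)%180)-90,2),np.round(b[1],1)
E
python3 - <<'E'
from h import *
print(boxD(grab_frame("top")))
grip(80)
p=W(-98,-104,150); R=best(p,1); move_to(p,R); servo_line(W(-98,-104,46),speed=120)
print(read_contact_force().round(2) if hasattr(read_contact_force(),'round') else read_contact_force())
print(servo_line(W(-70,-104,46),speed=40),read_contact_force())
f=grab_frame("top"); print(boxD(f)); cv2.imwrite("pics/t1.png",f["image"][:,:,::-1]); print(read_opening(),read_time())
E
```

```text
(array([  -8.1, -104.6]), np.float64(8.85), array([117.9,  98.4]))
[(np.float64(86.02503309384407), 1), (np.float64(93.97496690615596), -1)]
[0.11 0.1  0.52]
False [-0.16760801  0.02637936 -1.09519927]
(array([ 22.3, -70.5]), np.float64(5.7), array([51.9, 40.3]))
79.91881161056403 4.5083
```

View pics/t1.png

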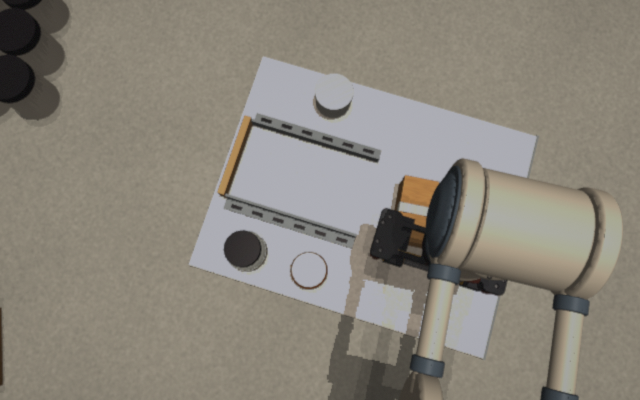

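The gripper is at the box's side, hiding most of it at about (430,220), and the box has started to turn. I'll finish the side push, back off, and look again.

```bash
python3 - <<'E'
from h import *
servo_line(W(-60,-104,46),speed=25); print(read_contact_force())
servo_line(W(-85,-104,46),speed=100); servo_line(W(-85,-104,150),speed=200)
# go round to behind the box (away from the camera's line)
p=W(0,-215,150); R=best(p,0); move_to(p,R)
f=grab_frame("top"); print(boxD(f)); cv2.imwrite("pics/t2.png",f["image"][:,:,::-1]); print(read_time())
E
```

```text
[ 0.71449872 -0.26177033 -1.11152284]
[(np.float64(8.846345488231666), 1)]
(array([   3.9, -109.9]), np.float64(2.83), array([119.3,  98.2]))
7.4
```

View pics/t2.png

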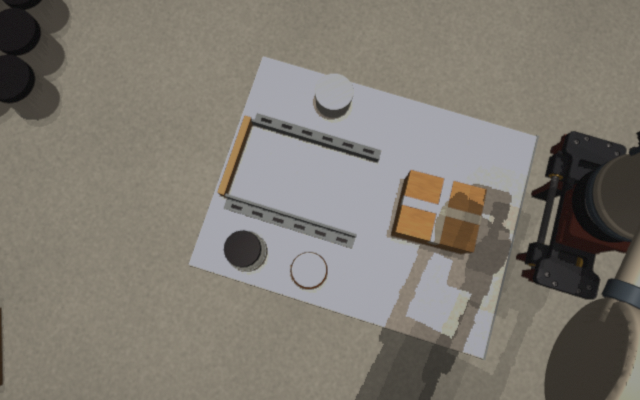

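The box is now nearly aligned (x≈+4, yaw≈3°), although the gripper's shadow covers the lid's right half at about (465,215). A flush rear push will take out the remaining yaw. I'll stop before the mouth and check.

```bash
python3 - <<'E'
from h import *
grip(70)
servo_line(W(3,-215,46),speed=120); servo_line(W(3,-190,46),speed=100)
servo_line(W(3,-145,46),speed=30); print(read_contact_force())
f=grab_frame("top"); print(boxD(f)); cv2.imwrite("pics/t3.png",cv2.resize(f["image"][100:320,180:580,::-1],None,fx=2,fy=2,interpolation=cv2.INTER_CUBIC))
g=grab_frame("side"); cv2.imwrite("pics/s3.png",g["image"][:,:,::-1]); print(read_time())
E
```

```text
[0.53051235 0.40694714 0.1258566 ]
(array([  6. , -39.8]), np.float64(89.73), array([51.5, 98.7]))
10.9667
```

View pics/t3.png

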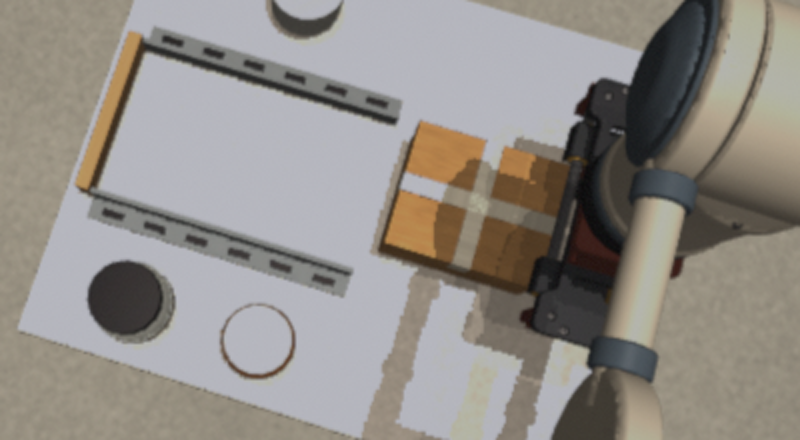

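The front edge is now parallel to the lane (yaw ≈ -0.3°) at about (400,190) in the crop. The box centre is x≈+6, which is inside tolerance but leaves little margin. I'll nudge it back from the +x side.

```bash
python3 - <<'E'
from h import *
servo_line(W(3,-175,46),speed=120); servo_line(W(3,-175,150),speed=200)
p=W(100,-76,150); R=best(p,1); move_to(p,R); servo_line(W(100,-76,46),speed=150)
servo_line(W(75,-76,46),speed=100); servo_line(W(61,-76,46),speed=15); servo_line(W(85,-76,46),speed=100); servo_line(W(85,-76,150),speed=200)
p=W(0,-215,150); R=best(p,0); move_to(p,R)
servo_line(W(0,-215,46),speed=150); servo_line(W(0,-165,46),speed=100); servo_line(W(0,-140,46),speed=30)
f=grab_frame("top"); print(boxD(f)); cv2.imwrite("pics/t4.png",cv2.resize(f["image"][100:320,180:580,::-1],None,fx=2,fy=2,interpolation=cv2.INTER_CUBIC)); print(read_time())
E
```

```text
[(np.float64(84.73317957003135), 1), (np.float64(95.26682042996863), -1)]
[(np.float64(8.846345488231666), 1)]
(array([ -1. , -34.7]), np.float64(89.79), array([51.3, 98.6]))
20.4083
```

View pics/t4.png

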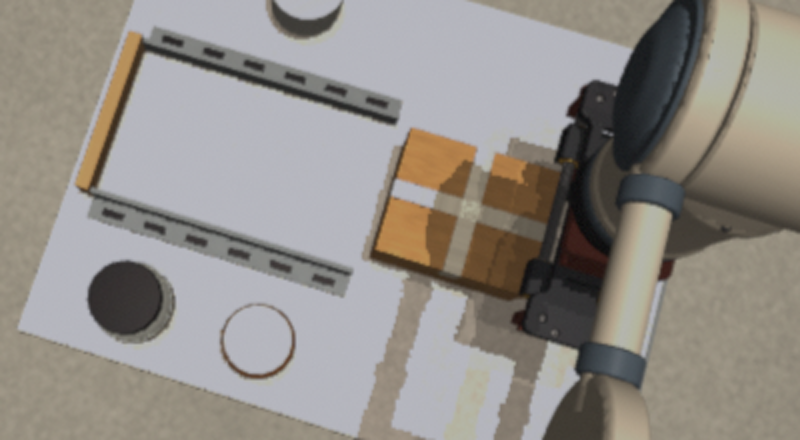

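The box is at x≈-1 and yaw≈-0.2°, squarely facing the lane between the rail ends at (400,105) and (350,285). I'll push it in and check half-way.

```bash
python3 - <<'E'
from h import *
for y in (-80,-20):
    servo_line(W(0,y,46),speed=40); f=grab_frame("top"); print(boxD(f,252),read_contact_force().round(2))
cv2.imwrite("pics/t5.png",cv2.resize(f["image"][100:320,180:580,::-1],None,fx=2,fy=2,interpolation=cv2.INTER_CUBIC)); print(read_time())
E
```

```text
(array([-0.6, 25. ]), np.float64(89.77), array([51.3, 99.3])) [-0.32 -0.37  0.07]
(array([-0.7, 84.6]), np.float64(-89.74), array([51.1, 99.3])) [ 1.27  0.83 -0.65]
23.8083
```

View pics/t5.png

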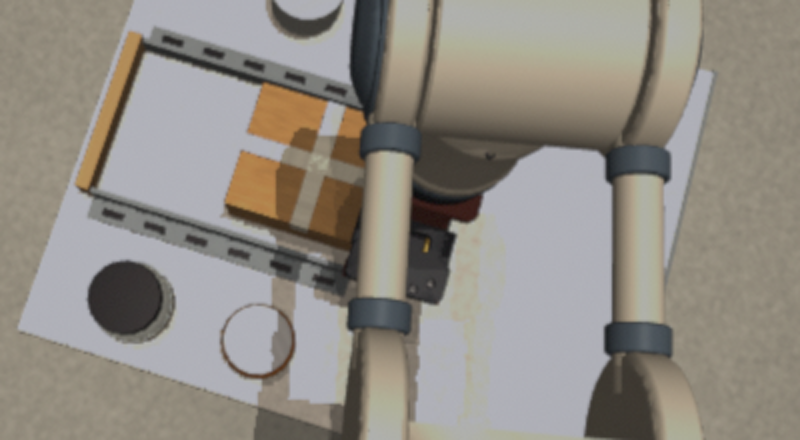

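The box is on the lane's centre line (x≈-0.7) with clear gaps on both sides. I'll push on to the stop with force sensing, then back off.

```bash
python3 - <<'E'
from h import *
servo_line(W(0,80,46),speed=40)
print(servo_line(W(0,97,46),speed=10,threshold=8),toD(read_eef_pos()),read_contact_force().round(2))
servo_line(W(0,60,46),speed=80); servo_line(W(0,60,170),speed=200); move_to(W(0,-215,200),ori(0,1))
f=grab_frame("top"); print(boxD(f,252)); cv2.imwrite("pics/t6.png",cv2.resize(f["image"][100:320,180:580,::-1],None,fx=2,fy=2,interpolation=cv2.INTER_CUBIC)); print(read_time())
g=grab_frame("side"); cv2.imwrite("pics/s6.png",cv2.resize(g["image"][110:290,200:440,::-1],None,fx=3,fy=3,interpolation=cv2.INTER_CUBIC))
E
```

```text
True [[-0.3 89.2]] [-0.36 -0.59  0.18]
(array([ -0.5, 153.7]), np.float64(0.02), array([106.5,  99. ]))
29.9167
```

View pics/t6.png

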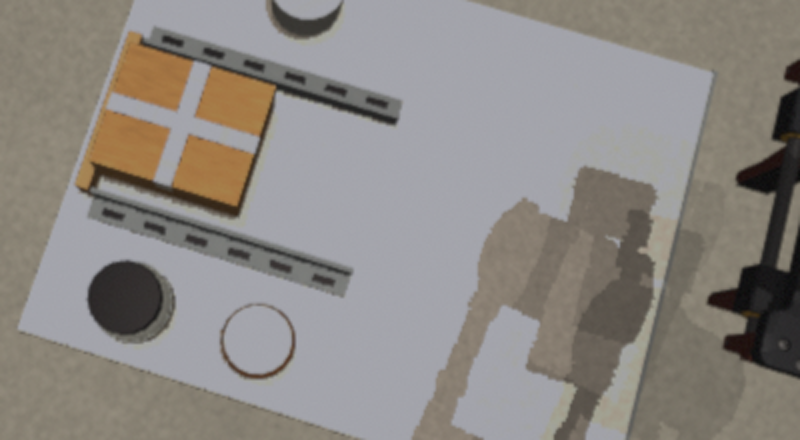

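View pics/s6.png

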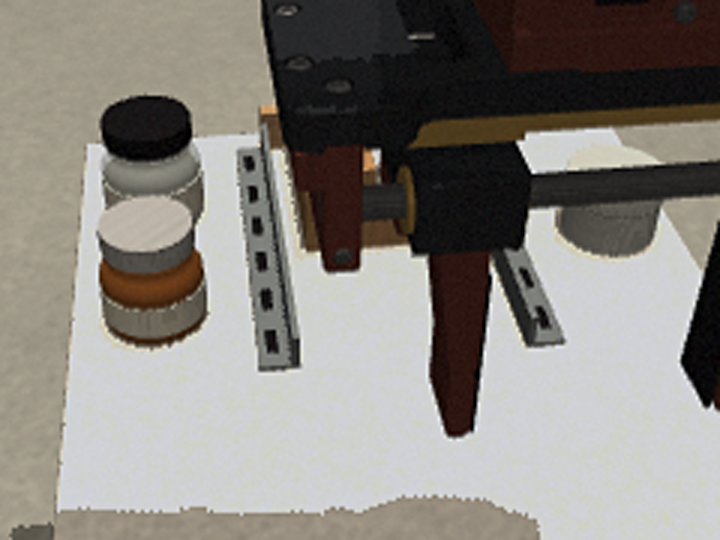

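Top view: the box sits square in the lane with its front over the stop at about (105,110) in the crop, a gap to each rail, and the jars and tin unmoved. In the side view the gripper hides the box. One last numeric check of the lid in the lane's y direction, then hand in.

```bash
python3 - <<'E'
from h import *
f=grab_frame("top")
px=lambda u:np.array(u)/2+[180,100]
c=cast(f,px([(182,121),(274,88),(240,207)]),72); D=toD(c); print(D)
y=(D[0][1]+D[1:,1].mean()+60)/2; print("y est",y,read_contact_force().round(2),read_joint_vel())
if 157<y<163.5: print(job_done(),read_time())
E
```

```text
[[  0.5 160.3]
 [ 46.9 100.5]
 [-50.3  97.2]]
y est 159.575 [ 0.13  0.13 -0.37] [-0.06715202 -0.05211252 -0.20531886 -0.1303464   0.07112981 -0.19257594]
the job is handed in; nothing more can be done
the job is handed in; nothing more can be done
```

The box is in the lane against the stop, and I handed the job in at about 30 s of the 67 s allowed. I have no verdict from the judge.

**What I did:**
1. I pushed the box's -x side with two spread fingers to take out most of its turn.
2. I squared it with a push from behind, then nudged it back about 7 mm from the +x side.
3. I pushed it down the lane with the fingertips above the tops of the rails. The force threshold tripped with the tool 1 mm short of where I expected the stop.
4. I backed the arm well clear.

**Last checks:**

| Check | Measured | Limit |
|---|---|---|
| Box x | about ±0.5 mm | ±13.5 mm |
| Box y | about 159.6 mm | 155 to 164 mm |
| Turn, from the lid outline | about 0° | 3° |

In the last top view the jars and tin looked unmoved, and there was a gap between the box and each rail.

**Checks that failed or disagreed:**
- **Turn:** two rear lid corners that I picked by eye suggested about 2°. I take that as pixel-picking error. The outline was cut at the front, but the uncut fits in the lane also agreed to about 0.3°.
- **Force at the stop:** after the threshold tripped, the reading had dropped back to about 0.7 N. Contact with the stop therefore rests on that trip and the measured position.
- **Side view:** the gripper hid the box in the final side picture, so it confirmed nothing about the box.
- **Scale:** camera measurements of the board came out about 1% small.

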